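# Lower the ratchet-arm magnifier over the supply board

### The job

Bring the bench magnifier down over the supply board and lock it there: press the inner thumb pad of the rocker pawl (the one nearer the lens) down so that its nose leaves the teeth, push the raised arm down by its tab past the teeth until it is fully down and level, then press the outer thumb pad down so that the pawl goes fully home again. Nothing is gripped: do not raise the arm, and do not pick up or shift the board under the lens, the tweezers, the cutters, the solder reel or the capacitor.

Things in the scene. Friction and masses are not known exactly. Their poses are not given: they have to be found in the camera images.
- magnifier: The magnifier stand: round dark cast base 170 mm across, heavy, does not shift, with a dark post 190 mm high. Its origin is on the worktop directly below the arm's axle, z up. Its y axis points from the post along the arm (towards the lens), its x axis runs along the axle, away from the robot; arm, quadrant and pawl all lie in its plane x = 0, in front of the post, facing the robot. The base is centred 30 mm behind the origin (+x).
- hinge_axle (a point): The arm's axle, 150 mm above the worktop. The arm turns about the magnifier's x axis through this point.
- lens_arm (a joint): Elevation of the arm above level in rad: 0 = level, at its lower stop (lens flat over the board); it starts near 0.6, up in a notch. The toothed quadrant has a notch every 0.2 rad, the lowest at 0. While the pawl is in the teeth the arm has only about 0.02 rad of play and cannot be pushed down; with the pawl free it moves stiffly (spring-balanced, friction held; 1 to 3 N at the tab) and stays where it is left.
- push_tab (a point): Middle of the top face of the black ribbed tab, 30 x 30 x 9 mm, at the outer end of the arm beyond the lens, 272 mm from the axle along the arm and 4.5 mm above the arm's centre line; here the arm is pushed down. About 0.155 m above the worktop when the arm is level, about 0.31 m at the start. It travels on an arc about the axle.
- lens_centre (a point): Centre of the lens, in a white ring 114 mm across and 25 mm thick, 200 mm from the axle on the arm.
- pawl (a joint): Angle of the rocker pawl in rad: 0 = fully home in the teeth, 0.22 = fully free. The nose is clear of the teeth from about 0.12. About 2 N at a pad moves it; friction keeps it wherever it is left. It pivots 58 mm from the axle to the side away from the lens and 225 mm above the worktop, about the magnifier's x axis. Its nose enters the teeth fully only when a notch stands opposite.
- free_pad (a point): Middle of the top of the inner black thumb pad (24 x 26 mm), the one nearer the lens and almost above the axle: pressing it down frees the pawl. It lies 50 mm from the pawl's pivot, 0.246 m above the worktop with the pawl home and 11 mm lower when it is fully free.
- lock_pad (a point): Middle of the top of the outer black thumb pad (24 x 26 mm), the one farther from the lens: pressing it down brings the pawl home. It lies 50 mm from the pawl's pivot, 0.235 m above the worktop with the pawl home and 11 mm higher when it is fully free.
- supply_board: Green circuit board with a black battery pack, 58 x 94 x 38 mm, loose on the worktop below the lowered lens; origin at the centre of its underside. To be left where it lies.
- tweezers: Steel tweezers, 121 x 13 x 8 mm, loose, in front of the board; to be left alone.
- side_cutters: Small cutters with red handles, 138 x 44 x 11 mm, loose, in front of the stand; to be left alone.
- solder_reel: Blue-flanged reel of solder wire, 76 x 68 x 34 mm, loose, behind the arm; to be left alone.
- capacitor: Dark cylindrical capacitor standing upright, 22 mm wide, 34 mm high, loose, beside the board; to be left alone.
Mind the look-alikes: they are no part of the job. There is more than one size of the supply_board; the job needs the larger.

How it is judged:
By the outcome, as a careful person would: the job done as asked, in the order asked, and still so for the second after the job is handed in, with the robot touching nothing.
It also fails if it takes over 54 s, if anything falls off the work surface, if the arm or the gripper's body presses on something with over 40 N, if the wrist force passes 120 N, or if a joint passes its speed limit or range.

### The arm

A 7-joint arm with a two-finger parallel gripper is mounted at the origin on a cart in front of the work surface, level with it; the furniture and walls round the work are solid. World frame = base frame: x ahead of the robot, y to its left, z up, the work surface at z = 0. Lengths are in m, angles in rad, forces in N, time in s.
With the tool pointing down it reaches from about 0.4 to 0.9 m from the base axis. Payload 5.5 kg.
Tool frame: the origin (TCP) lies midway between the tips of the shut fingers; the grasp point (between the pads) lies 19 mm behind it; z points along the fingers, y is the direction in which the jaws open and shut (so a half turn about z gives the same grasp; the last joint's range is limited). The gripper opens to 85 mm and grips with 20 to 120 N. Pads are 22 mm wide; open, the fingers measure 114 mm over their backs; the gripper's body (76 mm by 85 mm) begins 54 mm behind the grasp point. The pads swing forward as they close: fully open they stand 13 mm farther back than shut.
Start: joints at [1.4, 0.501, -0.427, 1.55, 0.221, 1.138, -0.21], TCP at [0.273, -0.59, 0.194] pointing down, gripper open.
Joint ranges: [-2.88, 2.88], [-0.31, 2.03], [-1.54, 1.56], [0.2, 2.42], [-1.41, 4.55], [0.19, 2.02], [-2.57, 2.57]. Speed limits (rad/s): [2.57, 2.57, 3.14, 3.14, 3.14, 3.14, 3.14].

### API

Orientations are given as a unit quaternion [w, x, y, z].
In Python, from cell import r gives the robot as it stands.
- The arm moves only by the tool servo_tool, never from a script. Its argument "commands" is one flat list of numbers, 6 for each row, row after row: the shift along the tool's x, y, z in cm, then the turn, a rotation vector about the tool's x, y, z in rad. A call has 1 to 10 rows; each row shifts and turns the pose as measured when the row begins, along the tool's axes as they then stand; what a row does not reach is not made up. A row lasts 1/8 s, in which the tool goes at most 62.5 mm and 10.7 degrees, less where a joint would pass 70% of its speed; a pose out of reach is approached as far as the arm can. A call is refused whole if a number of a shift passes 6.25 or a number of a turn 0.188, either way. A call with a gripper value outside its range is refused whole. "gripper" is the opening, from 0 (shut) to 1 (fully open), set as the call begins (left out, the last holds). The fingers move at their own pace and stop on an object; "newtons" is the grip in N (left out, the last holds). Time passes only in rows, so rows that do not move let the fingers close. It gives the time, the measured TCP pose, the force and the opening at its end, in the units of the state.
- r.get_obs(): the state, without advancing time (a new reading comes with each control period).
- r.camera(name): name is "scene" or "top" or "wrist"; returns (picture, depth): 480x640x3 uint8, red, green, blue; 480x640 float32, m along the optical axis (not along the pixel's ray), 0 where there is no reading.
- r.camera_model(name): a dict with "fx", "fy", "cx", "cy" (pixels), "k1" (the pictures are not rectified: a ray, as slopes to the right and down, at radius r is drawn at 1 + k1 r^2 times it, then the intrinsics apply), "pose" (4x4, takes a point from camera to world coordinates). Camera axes: x right, y down, z forward; pixel columns grow to the right and rows downward; lengths in m; the calibration is good to about 2 mm. A picture is of the moment at which its call begins: read the wrist's pose just before it. camera_model takes no time and is no camera call; for the wrist camera it gives the pose at the moment of the call.
- r.hand_in(): hands the job in, once; it reports no verdict.
Trained networks look in the newest picture that a camera, given by its name, has taken for a name from the list of things; names that differ only in an ending like _2 or _b are one class to them, and where a whole thing is asked for, a point or a joint stands for the part that bears it (a point fixed in the world has none). Each returns a list of dicts, best first, with "conf" (0 to 1); they miss things now and then, are a little off and sometimes report something else, mostly with a low value. They report only what shows in the picture. A call takes as long as a camera call. They do not tell look-alikes from the thing itself.
- r.find_in(camera, name): "box" ([left, top, right, bottom] in pixels, round what is visible of it).
- r.silhouettes(camera, name): "region" (480x640 bool, what is visible of it) and "box" ([left, top, right, bottom] in pixels, round what is visible of it).
- r.place_of(camera, name): "location" ([row, column] in pixels: a listed point, or the origin of a listed thing).
The state is a dict: "time": time; "qpos": joint angles; "qvel": joint speeds; "joint_efforts": joint torques, N m; "eef_pos": TCP position; "eef_rot": TCP orientation; "force": force on the tool from outside, world axes, zero at the start; "wrist_torque": the same for the moment, N m; "finger_gap": finger opening in m.
Only numpy, scipy, OpenCV 4.12 (cv2) and the standard library are available. Lean on these libraries where they do the work, as an engineer would, in place of code of your own. Each camera call takes 0.05 s, during which the arm holds its last target.

## Working session

There is one attempt and no reset: what is moved stays moved. The work goes in short steps, Python scripts to look and compute and a tool call to move; the robot and the scene stay as the last step left them, time stands still between calls to the robot, and variables do not carry over. Pictures are saved under pics/ and viewed, and the job is handed in when it is done.

Besides the shell and the picture viewer there is one more tool, called after "Call:" by a JSON object that holds its "api" and its "payload". servo_tool: Moves the arm, as the interface text tells. Its arguments: {"type":"object","properties":{"commands":{"type":"array"},"gripper":{"type":"number"},"newtons":{"type":"number"}},"required":["commands"]}

```bash
mkdir -p pics; ls; cat > h.py <<'E'
import numpy as np, cv2
from cell import r
def und(m,u,v):
    xd=(u-m['cx'])/m['fx']; yd=(v-m['cy'])/m['fy']
    x,y=xd,yd
    for _ in range(20):
        s=1+m['k1']*(x*x+y*y); x,y=xd/s,yd/s
    return x,y
def pt(m,d,u,v,w=2):
    u0,v0=int(round(u)),int(round(v))
    p=d[max(0,v0-w):v0+w+1,max(0,u0-w):u0+w+1]; p=p[p>0]
    z=np.median(p); x,y=und(m,u,v)
    P=np.array(m['pose'])
    return (P@np.array([x*z,y*z,z,1]))[:3]
def proj(m,p):
    P=np.linalg.inv(np.array(m['pose'])); c=P@np.append(p,1); x,y=c[0]/c[2],c[1]/c[2]
    s=1+m['k1']*(x*x+y*y)
    return m['fx']*x*s+m['cx'],m['fy']*y*s+m['cy']
def save(img,n): cv2.imwrite('pics/'+n,cv2.cvtColor(img,cv2.COLOR_RGB2BGR))
E
python3 - <<'E'
from h import *
for c in ['scene','top']:
    img,d=r.camera(c); m=r.camera_model(c); save(img,c+'0.png'); np.save(c+'0.npy',d)
    print(c,np.round(m['pose'],3).tolist())
    for n in ['hinge_axle','push_tab','lens_centre','free_pad','lock_pad','magnifier','supply_board','tweezers','side_cutters','solder_reel','capacitor']:
        for o in r.place_of(c,n)[:2]:
            v,u=o['location']; print(n,round(o['conf'],2),round(u),round(v),np.round(pt(m,d,u,v),4))
o=r.get_obs(); print(o['time'],o['eef_pos'],o['eef_rot'],o['force'],o['finger_gap'])
E
```

```text
pics
scene [[-0.866, -0.21, 0.453, 0.039], [-0.499, 0.383, -0.777, 0.921], [-0.01, -0.9, -0.436, 0.634], [0.0, 0.0, 0.0, 1.0]]
hinge_axle 0.64 364 238 [ 0.4847 -0.0071  0.1609]
push_tab 0.71 308 200 [0.5026 0.1765 0.3024]
lens_centre 0.68 326 212 [0.467  0.1782 0.2872]
free_pad 0.61 364 194 [ 0.4983 -0.0308  0.2482]
free_pad 0.49 362 238 [ 0.4866 -0.0045  0.1612]
lock_pad 0.7 384 185 [ 0.4977 -0.1309  0.2358]
lock_pad 0.68 316 380 [0.4363 0.2704 0.0111]
magnifier 0.87 361 299 [0.4833 0.0009 0.0198]
supply_board 0.75 253 368 [0.5501 0.3001 0.0139]
supply_board 0.67 310 350 [0.4844 0.2094 0.0202]
tweezers 0.52 377 356 [0.3764 0.1474 0.0035]
side_cutters 0.71 410 322 [0.3651 0.0138 0.0075]
solder_reel 0.95 278 314 [0.6106 0.1298 0.0136]
capacitor 0.81 315 382 [0.438  0.2711 0.0051]
top [[-0.092, -0.97, 0.224, 0.357], [-0.996, 0.09, -0.017, 0.114], [-0.004, -0.225, -0.974, 0.995], [0.0, 0.0, 0.0, 1.0]]
hinge_axle 0.78 384 260 [ 0.4963 -0.0285  0.1756]
push_tab 0.95 258 261 [0.4917 0.1963 0.3104]
push_tab 0.41 448 250 [ 0.4944 -0.137   0.2353]
free_pad 0.64 395 252 [ 0.4983 -0.0382  0.2455]
lock_pad 0.78 448 251 [ 0.4927 -0.1373  0.2354]
supply_board 0.75 283 283 [0.4553 0.1599 0.2912]
supply_board 0.65 231 260 [0.5556 0.2932 0.0162]
tweezers 0.43 300 333 [ 0.3783  0.1508 -0.0006]
side_cutters 0.96 365 331 [0.3689 0.0029 0.0004]
solder_reel 0.84 312 224 [0.6197 0.1011 0.0334]
capacitor 0.54 252 310 [0.4366 0.2518 0.0301]
1.2 [ 0.27325263 -0.5897708   0.19441038] [4.71393658e-06 9.76560893e-01 2.15241313e-01 7.88171110e-06] [-0.40087216 -0.08220099  0.01910381] 0.08540808976293603
```

View pics/scene0.png

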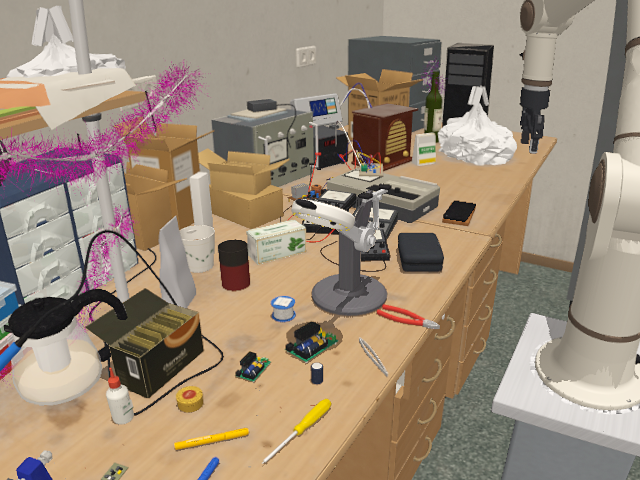

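View pics/top0.png

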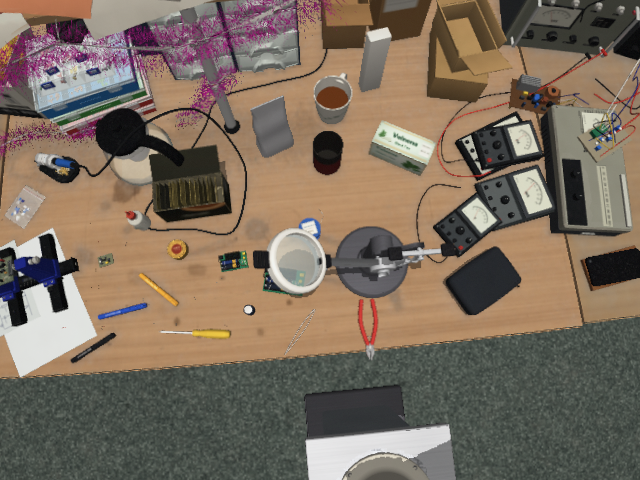

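```bash
python3 - <<'E'
import cv2
a=cv2.imread('pics/scene0.png')[170:320,270:420]; cv2.imwrite('pics/c1.png',cv2.resize(a,(600,600),interpolation=2))
a=cv2.imread('pics/top0.png')[190:320,240:470]; cv2.imwrite('pics/c2.png',cv2.resize(a,None,fx=3.4,fy=3.4,interpolation=2))
E
python3 - <<'E'
from h import *
m=r.camera_model('top'); d=np.load('top0.npy')
# points in arm region: heights
vv,uu=np.mgrid[190:320,235:470]
from collections import defaultdict
P=np.array([np.append(pt(m,d,u,v,0),[u,v]) for u,v in zip(uu.ravel(),vv.ravel()) if d[v,u]>0])
def rep(n,s):
    q=P[s]; print(n,len(q),q[:,:3].min(0).round(4),q[:,:3].max(0).round(4),np.median(q[:,:3],0).round(4))
rep('lock',(P[:,1]<-.118)&(P[:,2]>.225)&(P[:,1]>-.16))
rep('free',(P[:,1]<-.01)&(P[:,1]>-.06)&(P[:,2]>.236))
rep('tab',(P[:,1]>.183)&(P[:,2]>.28))
q=P[P[:,2]>.2]
for y in np.arange(-.15,.22,.01):
    s=q[(q[:,1]>y)&(q[:,1]<=y+.01)]
    if len(s): print(round(y,3),len(s),s[:,0].min().round(3),s[:,0].max().round(3),s[:,2].min().round(3),s[:,2].max().round(3))
E
```

```text
lock 195 [ 0.4845 -0.1498  0.2251] [ 0.5088 -0.118   0.2385] [ 0.4962 -0.1344  0.2341]
free 193 [ 0.4843 -0.0598  0.2364] [ 0.5087 -0.0259  0.2485] [ 0.496  -0.0385  0.245 ]
tab 256 [0.4776 0.1832 0.2855] [0.511  0.205  0.3144] [0.4947 0.1931 0.3076]
-0.15 55 0.485 0.507 0.23 0.236
-0.14 72 0.484 0.508 0.231 0.238
-0.13 64 0.485 0.509 0.223 0.238
-0.12 27 0.492 0.501 0.227 0.232
-0.11 30 0.492 0.5 0.223 0.235
-0.1 51 0.484 0.513 0.208 0.235
-0.09 108 0.483 0.514 0.204 0.238
-0.08 79 0.491 0.515 0.205 0.238
-0.07 64 0.492 0.514 0.204 0.238
-0.06 44 0.49 0.514 0.211 0.242
-0.05 72 0.485 0.515 0.213 0.247
-0.04 72 0.484 0.507 0.24 0.249
-0.03 34 0.486 0.508 0.242 0.248
0.02 22 0.491 0.502 0.2 0.204
0.03 33 0.49 0.501 0.202 0.212
0.04 36 0.49 0.501 0.204 0.218
0.05 39 0.49 0.501 0.2 0.224
0.06 43 0.49 0.5 0.203 0.231
0.07 55 0.485 0.507 0.209 0.24
0.08 98 0.475 0.519 0.231 0.248
0.09 222 0.456 0.535 0.234 0.254
0.1 295 0.448 0.542 0.235 0.261
0.11 348 0.441 0.549 0.242 0.267
0.12 377 0.439 0.551 0.245 0.273
0.13 394 0.439 0.55 0.258 0.281
0.14 399 0.439 0.55 0.26 0.288
0.15 383 0.442 0.548 0.263 0.296
0.16 354 0.445 0.545 0.273 0.303
0.17 244 0.455 0.537 0.281 0.305
0.18 142 0.47 0.522 0.284 0.306
0.19 120 0.481 0.511 0.299 0.314
0.2 50 0.482 0.51 0.307 0.314
```

View pics/c1.png

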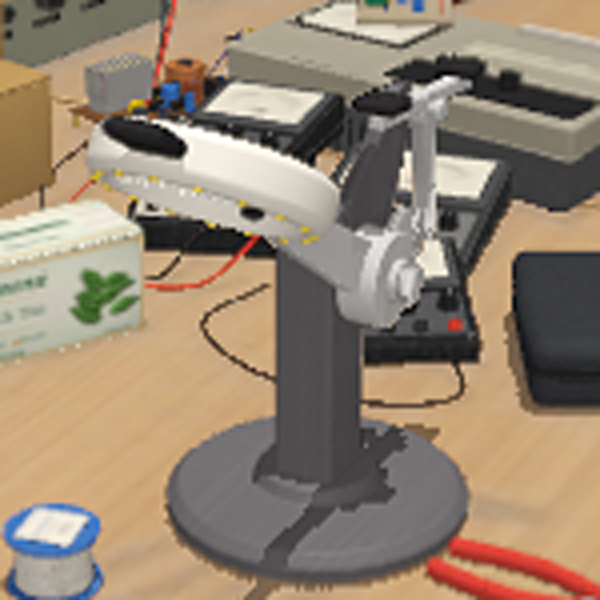

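View pics/c2.png

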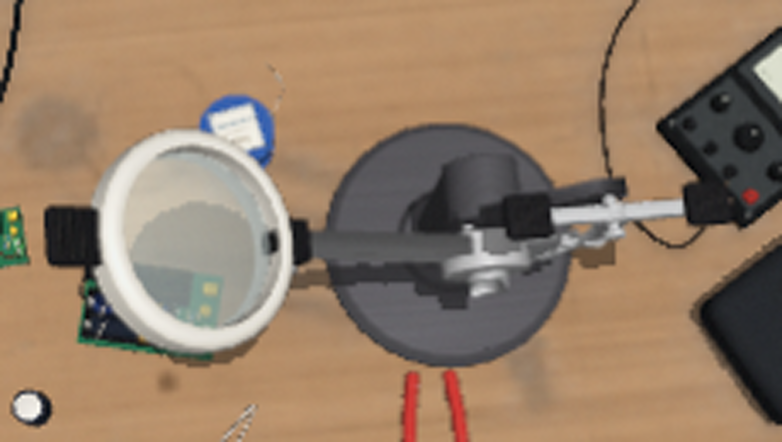

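Call:
{"api": "servo_tool", "payload": {"commands": [0,0,-5.5,0,0,0.145,0,0,-5.5,0,0,0.145,0,0,-5.5,0,0,0.145], "gripper": 0}}

```text
time: 1.58
eef_pos: [0.2711, -0.5872, 0.357]
eef_rot: [-0.006, 1.0, -0.007, -0.002]
force: [0.7, -0.3, 0.8]
finger_gap: 0.0325
```

Call:
{"api": "servo_tool", "payload": {"commands": [2.4,-5.5,0,0,0,0,2.4,-5.5,0,0,0,0,2.4,-5.5,0,0,0,0,2.4,-5.5,0,0,0,0,2.4,-5.5,0,0,0,0,2.4,-5.5,0,0,0,0]}}

```text
time: 2.33
eef_pos: [0.4249, -0.2584, 0.365]
eef_rot: [0.002, 1.0, -0.013, 0.001]
force: [1.4, -0.0, 0.2]
finger_gap: 0.0002
```

```bash
python3 - <<'E'
from h import *
o=r.get_obs(); print(o['time'],o['qpos'].round(2),o['eef_pos'],o['eef_rot'],o['finger_gap'])
img,d=r.camera('wrist'); save(img,'w1.png')
E
```

```text
2.325 [ 1.02  0.09 -0.57  1.68  0.05  1.38 -1.15] [ 0.42491305 -0.25843323  0.3650002 ] [ 0.00162641  0.99990869 -0.01334152  0.00140713] 0.00019979704329983896
```

View pics/w1.png

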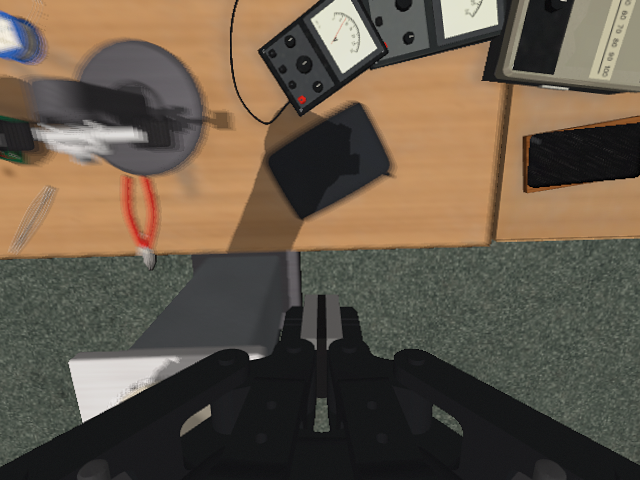

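Call:
{"api": "servo_tool", "payload": {"commands": [1.6,-5,0.8,0,0,0,1.6,-5,0.8,0,0,0,1.6,-5,0.8,0,0,0,1.6,-5,0.8,0,0,0,0.8,-2.5,0,0,0,0,0,0,0,0,0,0]}}

```text
time: 3.12
eef_pos: [0.5062, -0.0189, 0.335]
eef_rot: [0.001, 1.0, -0.005, 0.005]
force: [0.3, -0.2, 0.7]
finger_gap: -0.0003
```

```bash
cat > st.py <<'E'
from h import *
o=r.get_obs(); print(o['time'],'q',o['qpos'].round(2),o['eef_pos'].round(4),o['eef_rot'].round(4),'F',o['force'].round(2))
from scipy.spatial.transform import Rotation as R
w,x,y,z=o['eef_rot']; Rm=R.from_quat([x,y,z,w]).as_matrix()
import sys
if len(sys.argv)>3:
    t=np.array([float(a) for a in sys.argv[1:4]]); print('shift cm',(Rm.T@(t-o['eef_pos'])*100).round(2))
T=np.diag([1,-1,-1.]); print('turn to down',R.from_matrix(Rm.T@T).as_rotvec().round(3))
E
python3 st.py 0.496 -0.034 0.26
```

```text
3.125 q [ 0.7   0.15 -0.79  1.71  0.11  1.32 -1.7 ] [ 0.5062 -0.0189  0.335 ] [ 0.0012  1.     -0.0046  0.0049] F [ 0.26 -0.17  0.69]
shift cm [-1.08  1.5   7.5 ]
turn to down [ 0.002 -0.01  -0.009]
```

Call:
{"api": "servo_tool", "payload": {"commands": [-1.1,1.5,2,0,-0.01,-0.01,0,0,3,0,0,0,0,0,2,0,0,0,0,0,0,0,0,0]}}

```text
time: 3.62
eef_pos: [0.4945, -0.0404, 0.2638]
eef_rot: [0.003, 1.0, -0.002, 0.0]
force: [0.6, 0.1, -0.7]
finger_gap: 0.0003
```

```bash
python3 st.py 0.496 -0.034 0.247
python3 - <<'E'
from h import *
for c in ['scene','top']:
    img,d=r.camera(c); m=r.camera_model(c)
    a=img[150:300,270:420] if c=='scene' else img[190:320,300:470]
    save(cv2.resize(a,None,fx=4,fy=4,interpolation=2),c+'1.png')
E
```

```text
3.625 q [ 0.71  0.19 -0.77  1.84  0.15  1.17 -1.69] [ 0.4945 -0.0404  0.2638] [ 2.9e-03  1.0e+00 -1.9e-03  1.0e-04] F [ 0.63  0.12 -0.72]
shift cm [ 0.15 -0.65  1.68]
turn to down [ 0.006 -0.    -0.004]
```

View pics/scene1.png

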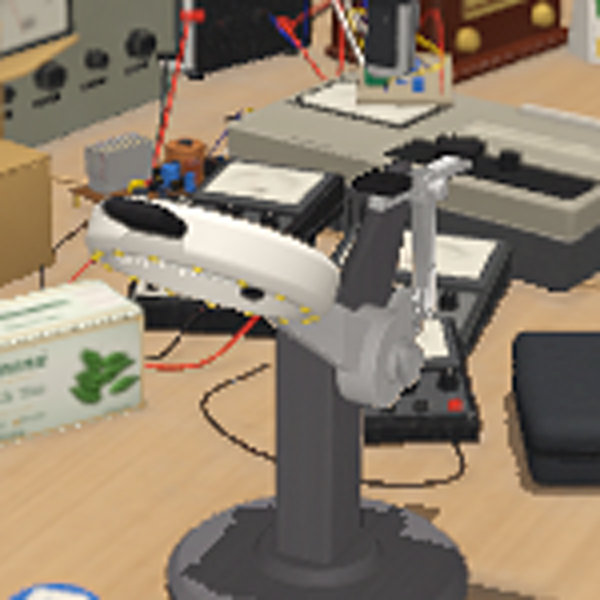

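View pics/top1.png

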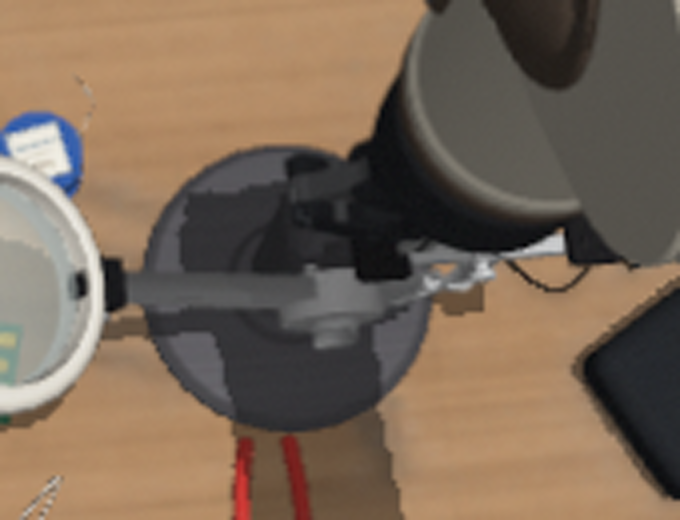

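```bash
python3 - <<'E'
from h import *
o=r.get_obs(); p=o['eef_pos']
for c in ['scene','top']:
    m=r.camera_model(c); print(c,m['fx'],proj(m,p),proj(m,np.array([.496,-.036,.246])))
img,d=r.camera('scene'); m=r.camera_model('scene'); save(img,'scene2.png')
for u,v in [(366,164),(370,166),(362,160),(364,195)]: print(u,v,pt(m,d,u,v,1).round(3))
E
```

```text
scene 551.5077441336309 (np.float64(366.698299831984), np.float64(184.3199729918321)) (np.float64(365.6417122702118), np.float64(193.95047550797528))
top 433.3900304928302 (np.float64(398.18027939704695), np.float64(250.46932578827514)) (np.float64(394.00728927841266), np.float64(252.90984985126187))
366 164 [ 0.492 -0.026  0.313]
370 166 [ 0.487 -0.034  0.307]
362 160 [ 0.5   -0.025  0.32 ]
364 195 [ 0.495 -0.027  0.247]
```

View pics/scene2.png

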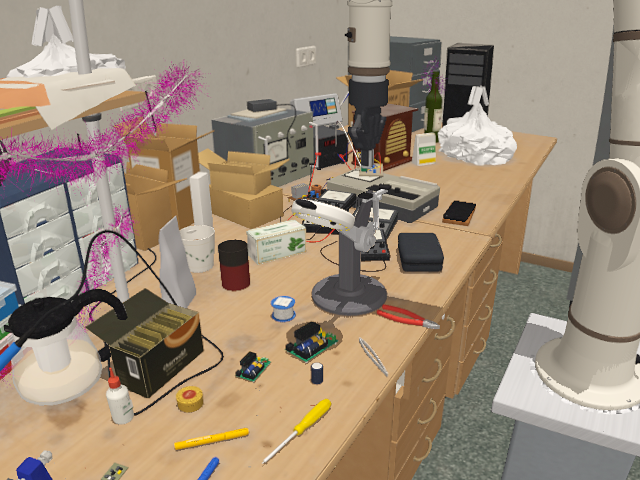

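Call:
{"api": "servo_tool", "payload": {"commands": [0.15,-0.6,0.9,0,0,0,0,0,0.8,0,0,0,0,0,0.5,0,0,0,0,0,0.4,0,0,0]}}

```text
time: 4.28
eef_pos: [0.4995, -0.0331, 0.2402]
eef_rot: [0.003, 1.0, -0.001, 0.004]
force: [-0.2, -0.4, -0.2]
finger_gap: 0.0
```

```bash
python3 st.py 0.496 -0.034 0.235
```

```text
4.275 q [ 0.69  0.22 -0.77  1.86  0.18  1.12 -1.72] [ 0.4995 -0.0331  0.2402] [ 0.0034  1.     -0.0013  0.0039] F [-0.21 -0.36 -0.16]
shift cm [-0.36  0.09  0.51]
turn to down [ 0.007 -0.008 -0.003]
```

Call:
{"api": "servo_tool", "payload": {"commands": [-0.3,0,0.3,0,0,0,0,0,0.3,0,0,0,0,0,0.3,0,0,0]}}

```text
time: 4.65
eef_pos: [0.4963, -0.0333, 0.2304]
eef_rot: [0.003, 1.0, -0.001, 0.004]
force: [0.2, -0.7, 0.1]
finger_gap: -0.0001
```

```bash
python3 st.py 0.496 -0.034 0.233
```

```text
4.65 q [ 0.69  0.22 -0.77  1.88  0.18  1.1  -1.73] [ 0.4963 -0.0333  0.2304] [ 0.0035  1.     -0.0013  0.0038] F [ 0.17 -0.71  0.06]
shift cm [-0.03  0.07 -0.26]
turn to down [ 0.007 -0.008 -0.003]
```

```bash
python3 - <<'E'
from h import *
for c in ['scene','top']:
    img,d=r.camera(c); m=r.camera_model(c)
    a=img[150:250,320:420] if c=='scene' else img[190:300,340:470]
    save(cv2.resize(a,None,fx=6,fy=5,interpolation=2),c+'3.png')
    for n in ['free_pad','lock_pad']:
        for o in r.place_of(c,n)[:2]:
            v,u=o['location']; print(c,n,round(o['conf'],2),round(u),round(v),np.round(pt(m,d,u,v),4))
E
```

```text
scene free_pad 0.74 279 314 [0.6092 0.1293 0.0163]
scene free_pad 0.64 366 192 [ 0.5142 -0.0736  0.2349]
scene lock_pad 0.91 385 187 [ 0.4926 -0.1262  0.2328]
top free_pad 0.6 397 253 [ 0.4665 -0.0081  0.4043]
top free_pad 0.26 284 281 [0.458  0.1581 0.2927]
top lock_pad 0.17 251 312 [0.4331 0.2532 0.0314]
```

View pics/scene3.png

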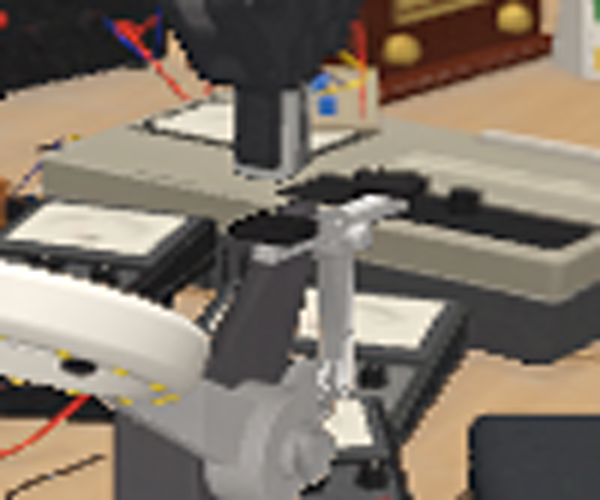

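View pics/top3.png

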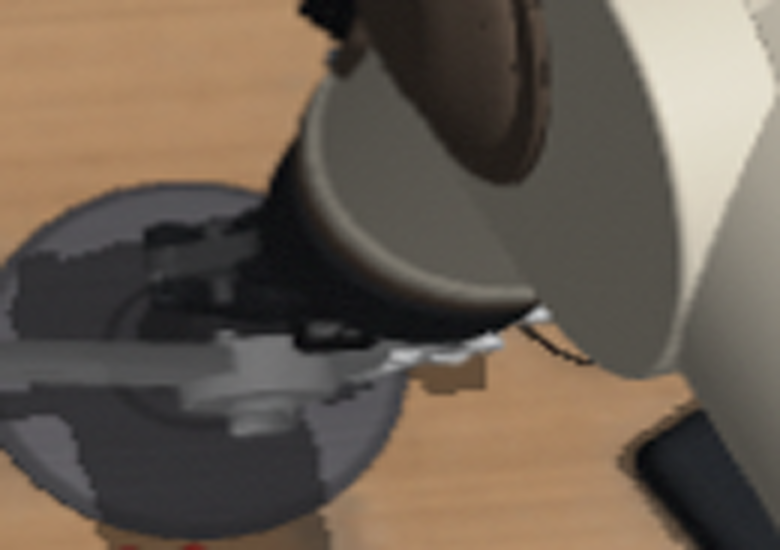

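```bash
python3 - <<'E'
from h import *
img,d=r.camera('scene'); m=r.camera_model('scene')
for v in range(165,200,2):
    print(v,[ (u,pt(m,d,u,v,0).round(3).tolist()) for u in (362,366,370) if d[v,u]>0])
print(proj(m,r.get_obs()['eef_pos']))
save(cv2.resize(img[150:220,330:400],None,fx=8,fy=8,interpolation=0),'s4.png')
E
```

```text
165 [(362, [0.486, 0.003, 0.319]), (366, [0.484, -0.011, 0.316]), (370, [0.483, -0.027, 0.312])]
167 [(362, [0.489, -0.003, 0.313]), (366, [0.489, -0.021, 0.308]), (370, [0.487, -0.035, 0.305])]
169 [(362, [0.497, -0.019, 0.304]), (370, [0.486, -0.032, 0.302])]
171 [(362, [0.498, -0.021, 0.299]), (366, [0.49, -0.022, 0.3]), (370, [0.485, -0.031, 0.298])]
173 [(362, [0.497, -0.02, 0.295]), (366, [0.491, -0.025, 0.294]), (370, [0.485, -0.031, 0.294])]
175 [(362, [0.499, -0.024, 0.289]), (366, [0.49, -0.024, 0.291]), (370, [0.485, -0.032, 0.289])]
177 [(362, [0.496, -0.017, 0.288]), (366, [0.49, -0.024, 0.287]), (370, [0.487, -0.035, 0.284])]
179 [(362, [0.499, -0.025, 0.281]), (366, [0.489, -0.021, 0.284]), (370, [0.487, -0.035, 0.28])]
181 [(362, [0.497, -0.021, 0.278]), (366, [0.489, -0.022, 0.279]), (370, [0.486, -0.034, 0.276])]
183 [(362, [0.498, -0.022, 0.274]), (366, [0.49, -0.023, 0.274]), (370, [0.487, -0.036, 0.271])]
185 [(362, [0.499, -0.024, 0.269]), (366, [0.49, -0.025, 0.27]), (370, [0.721, -0.536, 0.075])]
187 [(362, [0.734, -0.507, 0.075]), (366, [0.719, -0.505, 0.078]), (370, [0.71, -0.514, 0.077])]
189 [(362, [0.726, -0.492, 0.075]), (366, [0.718, -0.502, 0.073]), (370, [0.7, -0.493, 0.079])]
191 [(362, [0.724, -0.487, 0.07]), (366, [0.514, -0.076, 0.237]), (370, [0.506, -0.079, 0.237])]
193 [(362, [0.504, -0.036, 0.247]), (366, [0.497, -0.041, 0.246]), (370, [0.492, -0.049, 0.245])]
195 [(362, [0.498, -0.024, 0.247]), (366, [0.493, -0.031, 0.246]), (370, [0.487, -0.039, 0.244])]
197 [(362, [0.499, -0.026, 0.242]), (366, [0.49, -0.024, 0.244]), (370, [0.486, -0.035, 0.242])]
199 [(362, [0.502, -0.031, 0.236]), (366, [0.492, -0.03, 0.238]), (370, [0.492, -0.05, 0.231])]
(np.float64(364.69648285880584), np.float64(201.39014178471822))
```

View pics/s4.png

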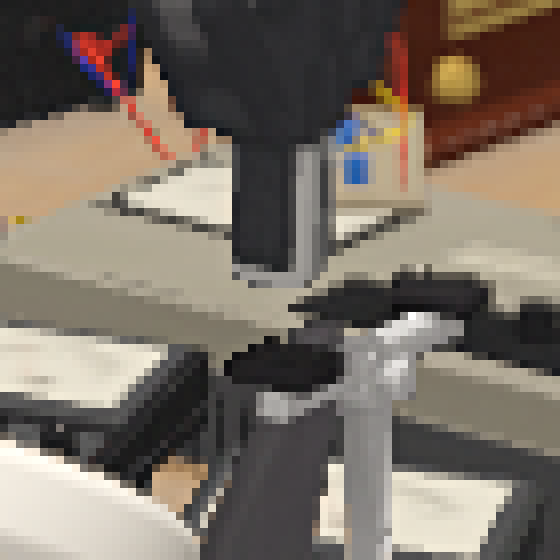

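Call:
{"api": "servo_tool", "payload": {"commands": [0,0,1.2,0,0,0,0,0,0.7,0,0,0,0,0,0,0,0,0]}}

```text
time: 5.38
eef_pos: [0.4966, -0.0333, 0.2103]
eef_rot: [0.003, 1.0, -0.001, 0.004]
force: [0.7, -0.4, 0.9]
finger_gap: -0.0001
```

```bash
cat > v.py <<'E'
from h import *
import sys
n=sys.argv[1]; u0,v0=int(sys.argv[2]),int(sys.argv[3])
img,d=r.camera('scene'); m=r.camera_model('scene')
save(cv2.resize(img[v0:v0+75,u0:u0+80],None,fx=7.5,fy=7.5,interpolation=0),n)
for p in sys.argv[4:]:
    u,v=map(int,p.split(',')); print(u,v,pt(m,d,u,v,0).round(4))
E
python3 st.py 0.496 -0.034 0.2; python3 v.py s5.png 330 150
```

```text
5.375 q [ 0.68  0.25 -0.77  1.91  0.2   1.06 -1.75] [ 0.4966 -0.0333  0.2103] [ 0.0034  1.     -0.0012  0.0039] F [ 0.66 -0.44  0.89]
shift cm [-0.07  0.06  1.03]
turn to down [ 0.007 -0.008 -0.002]
```

View pics/s5.png

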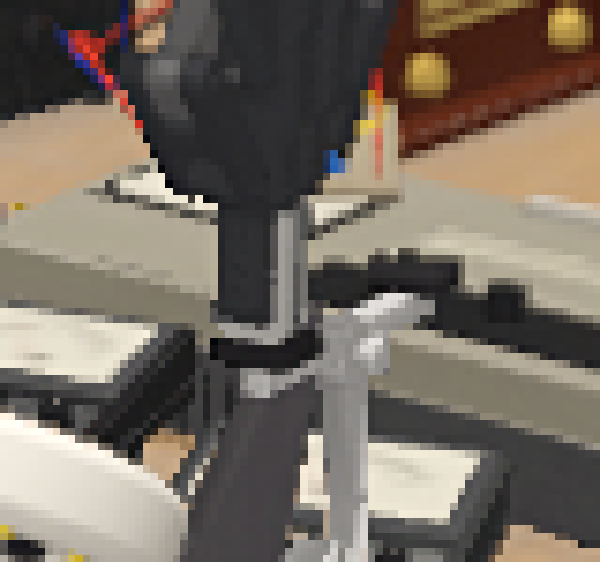

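The finger tips (about px 364,194) now stand just on the inner pad; the reported TCP z reads about 37 mm below the visible tips, so I go on by picture and force.

Call:
{"api": "servo_tool", "payload": {"commands": [0,0,0.3,0,0,0,0,0,0.3,0,0,0,0,0,0.3,0,0,0]}}

```text
time: 5.8
eef_pos: [0.4973, -0.0322, 0.2019]
eef_rot: [0.003, 1.0, -0.001, 0.005]
force: [-0.1, 1.3, 3.8]
finger_gap: -0.0001
```

```bash
python3 st.py 0.496 -0.034 0.2; python3 v.py s6.png 330 150 385,187 382,186 388,187 364,197
```

```text
5.8 q [ 0.67  0.26 -0.76  1.92  0.21  1.04 -1.76] [ 0.4973 -0.0322  0.2019] [ 3.0e-03  1.0e+00 -9.0e-04  4.6e-03] F [-0.14  1.3   3.8 ]
shift cm [-0.13  0.18  0.19]
turn to down [ 0.006 -0.009 -0.002]
385 187 [ 0.4926 -0.1257  0.2338]
382 186 [ 0.4992 -0.1242  0.2355]
388 187 [ 0.6604 -0.5353  0.0789]
364 197 [ 0.4902 -0.0166  0.2468]
```

View pics/s6.png

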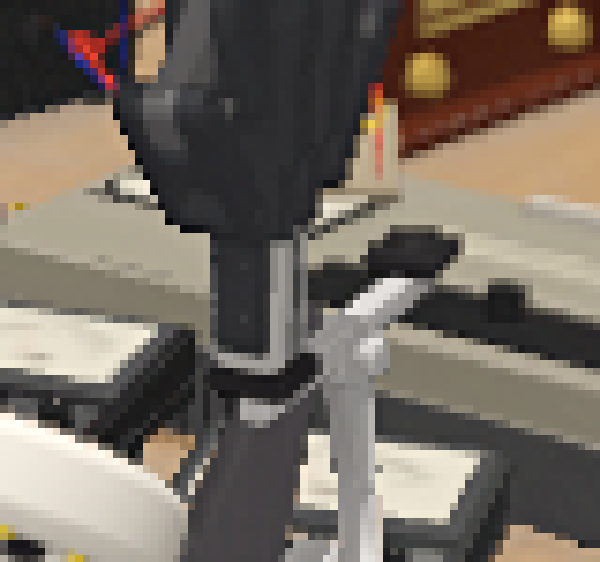

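Call:
{"api": "servo_tool", "payload": {"commands": [0,0,0.25,0,0,0,0,0,0.25,0,0,0]}}

```text
time: 6.1
eef_pos: [0.4978, -0.0316, 0.1977]
eef_rot: [0.003, 1.0, -0.001, 0.005]
force: [-7.2, 2.0, 23.9]
finger_gap: 0.0002
```

```bash
python3 st.py 0.496 -0.034 0.2; python3 v.py s7.png 330 150
```

```text
6.1 q [ 0.67  0.26 -0.76  1.92  0.22  1.03 -1.76] [ 0.4978 -0.0316  0.1977] [ 3.0e-03  1.0e+00 -6.0e-04  4.9e-03] F [-7.17  1.98 23.88]
shift cm [-0.18  0.25 -0.23]
turn to down [ 0.006 -0.01  -0.001]
```

View pics/s7.png

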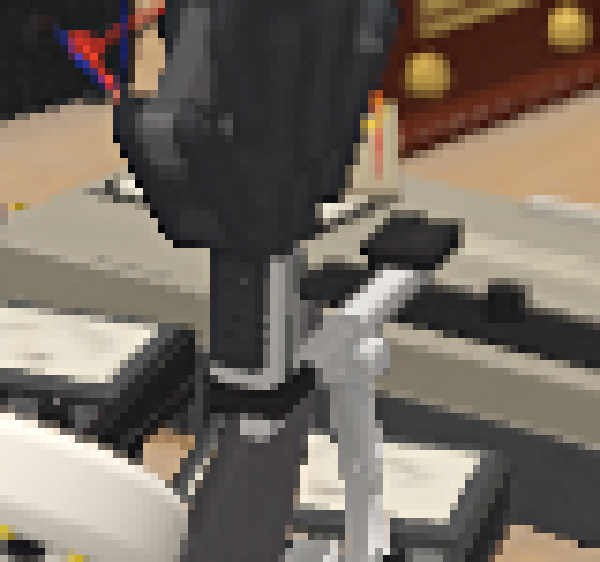

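Call:
{"api": "servo_tool", "payload": {"commands": [0,0,-2,0,0,0,0,0,-5,0,0,0,0,0,-5,0,0,0,-0.1,-5,0,0,0,0,0,-5.5,0,0,0,0,0,-5.5,0,0,0,0,0,-5,0,0,0,0,0,0,0,0,0,0]}}

```text
time: 7.15
eef_pos: [0.4972, 0.1775, 0.3173]
eef_rot: [0.006, 1.0, -0.006, 0.005]
force: [-0.6, -0.8, 0.3]
finger_gap: -0.0003
```

```bash
python3 st.py 0.496 0.195 0.285; python3 v.py s8.png 270 150
```

```text
7.15 q [ 0.37  0.24 -0.92  1.69  0.22  1.31 -2.17] [0.4972 0.1775 0.3173] [ 0.0058  1.     -0.006   0.0045] F [-0.55 -0.83  0.31]
shift cm [-0.17 -1.79  3.2 ]
turn to down [ 0.012 -0.009 -0.012]
```

View pics/s8.png

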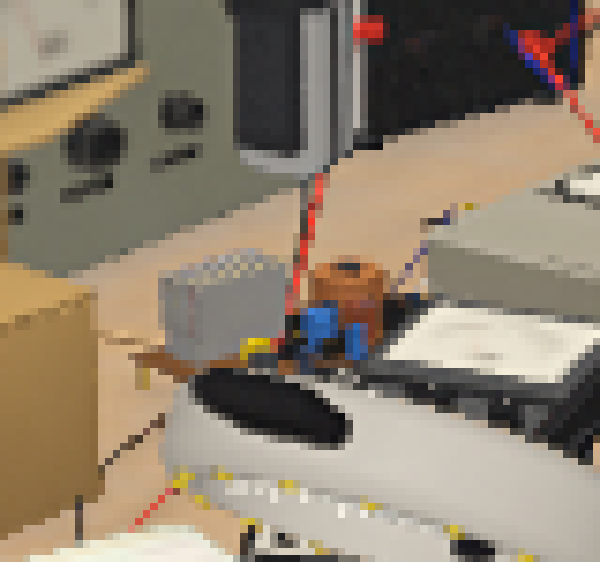

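Call:
{"api": "servo_tool", "payload": {"commands": [-0.1,-1.8,1.5,0,0,0,0,0,1.6,0,0,0,0,0,0,0,0,0]}}

```text
time: 7.58
eef_pos: [0.4988, 0.1857, 0.2831]
eef_rot: [0.009, 1.0, -0.011, 0.004]
force: [1.3, 0.0, 0.4]
finger_gap: 0.0001
```

```bash
python3 st.py 0.496 0.195 0.272; python3 v.py s9.png 270 150
```

```text
7.575 q [ 0.33  0.29 -0.91  1.73  0.26  1.25 -2.23] [0.4988 0.1857 0.2831] [ 0.0091  0.9999 -0.0113  0.0038] F [1.25 0.01 0.39]
shift cm [-0.31 -0.95  1.1 ]
turn to down [ 0.018 -0.008 -0.023]
```

View pics/s9.png

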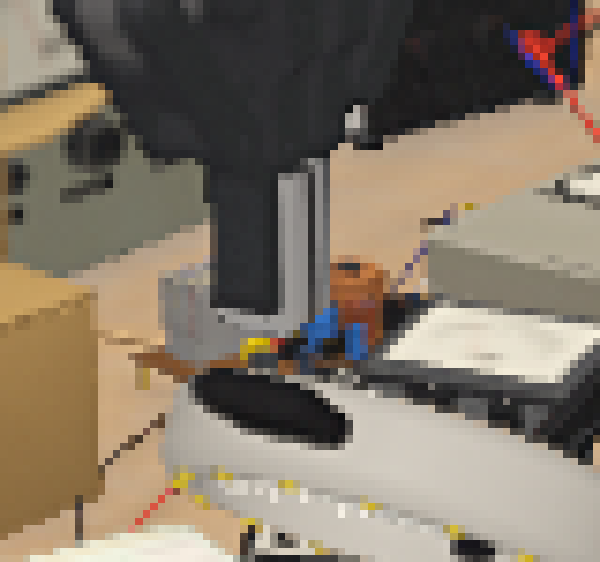

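Call:
{"api": "servo_tool", "payload": {"commands": [-0.3,-1.1,0.6,0.02,-0.01,-0.02,0,0,0,0,0,0]}}

```text
time: 7.88
eef_pos: [0.4972, 0.1963, 0.2781]
eef_rot: [-0.002, 1.0, -0.002, -0.0]
force: [-1.1, -0.1, 0.5]
finger_gap: -0.0002
```

```bash
python3 st.py 0.496 0.197 0.272
```

```text
7.875 q [ 0.33  0.3  -0.92  1.73  0.25  1.24 -2.22] [0.4972 0.1963 0.2781] [-1.7e-03  1.0e+00 -1.9e-03 -2.0e-04] F [-1.05 -0.07  0.49]
shift cm [-0.12 -0.07  0.61]
turn to down [-0.003  0.    -0.004]
```

Call:
{"api": "servo_tool", "payload": {"commands": [-0.1,0,0.7,0,0,0,0,-0.4,0.8,0,0,0,0,-0.4,0.8,0,0,0,0,0,0,0,0,0]}}

```text
time: 8.38
eef_pos: [0.497, 0.2054, 0.2546]
eef_rot: [-0.002, 1.0, -0.002, 0.001]
force: [-0.2, 0.3, 0.8]
finger_gap: 0.0001
```

```bash
python3 st.py 0.496 0.221 0.223; python3 v.py s10.png 270 160
```

```text
8.375 q [ 0.3   0.33 -0.91  1.75  0.27  1.19 -2.26] [0.497  0.2054 0.2546] [-2.1e-03  1.0e+00 -1.9e-03  9.0e-04] F [-0.22  0.26  0.75]
shift cm [-0.11 -1.55  3.17]
turn to down [-0.004 -0.002 -0.004]
```

View pics/s10.png

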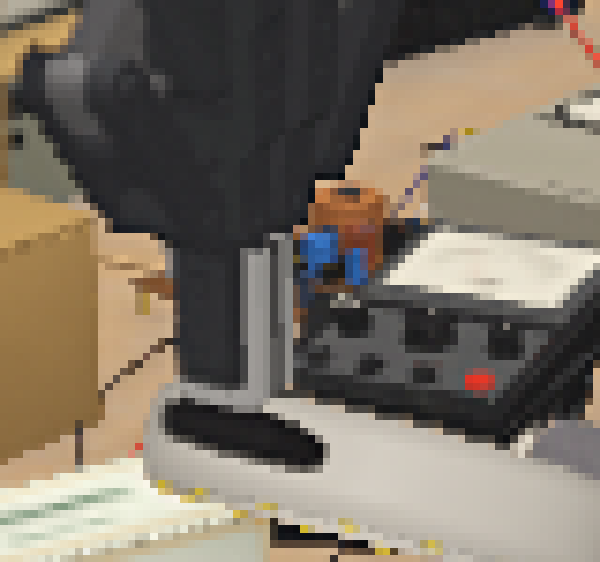

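Call:
{"api": "servo_tool", "payload": {"commands": [0,-0.5,1,0,0,0,0,-0.5,1,0,0,0,0,-0.4,1,0,0,0,0,-0.4,1,0,0,0,0,-0.3,1,0,0,0,0,0,0,0,0,0]}}

```text
time: 9.18
eef_pos: [0.497, 0.2287, 0.2011]
eef_rot: [-0.002, 1.0, -0.002, 0.001]
force: [-0.4, -0.3, -0.7]
finger_gap: -0.0002
```

```bash
python3 st.py 0.496 0.238 0.1715; python3 v.py s11.png 270 180
```

```text
9.175 q [ 0.22  0.4  -0.88  1.8   0.34  1.1  -2.35] [0.497  0.2287 0.2011] [-2.4e-03  1.0e+00 -1.6e-03  7.0e-04] F [-0.38 -0.3  -0.69]
shift cm [-0.11 -0.91  2.97]
turn to down [-0.005 -0.001 -0.003]
```

View pics/s11.png

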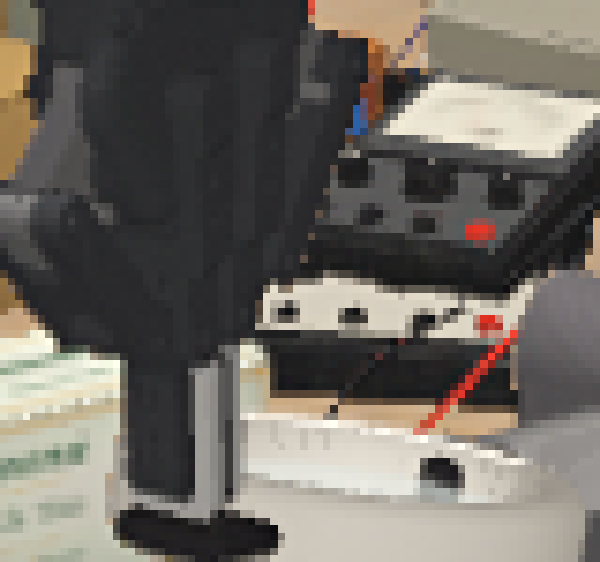

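Call:
{"api": "servo_tool", "payload": {"commands": [0,-0.35,1,0,0,-0.04,0,-0.3,1,0,0,-0.04,0,-0.25,1,0,0,-0.04,0,-0.2,1,0,0,-0.04,0,-0.2,1,0,0,-0.04,0,-0.1,1,0,0,-0.04,0,0,0,0,0,0]}}

```text
time: 10.1
eef_pos: [0.4972, 0.2425, 0.1374]
eef_rot: [-0.002, 0.992, 0.126, 0.002]
force: [-0.7, -0.0, -0.2]
finger_gap: 0.0003
```

```bash
python3 st.py 0.496 0.244 0.1175; python3 v.py s12.png 270 210
```

```text
10.1 q [ 0.19  0.51 -0.89  1.84  0.46  1.01 -2.21] [0.4972 0.2425 0.1374] [-0.0018  0.992   0.1259  0.0016] F [-0.67 -0.05 -0.23]
shift cm [-0.08 -0.17  1.99]
turn to down [-0.004 -0.003  0.252]
```

View pics/s12.png

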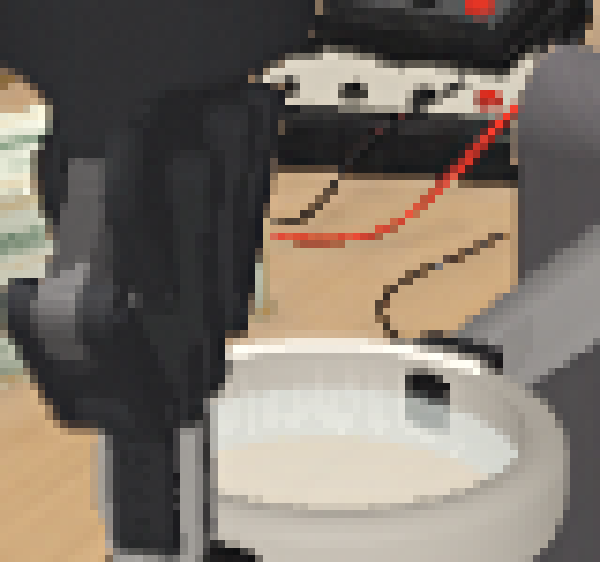

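Call:
{"api": "servo_tool", "payload": {"commands": [0,-0.15,0.8,0,0,0,0,0,0.7,0,0,0,0,0,0.3,0,0,0]}}

```text
time: 10.52
eef_pos: [0.4974, 0.2446, 0.1195]
eef_rot: [-0.002, 0.992, 0.125, 0.002]
force: [0.3, -0.4, 2.3]
finger_gap: 0.0004
```

Call:
{"api": "servo_tool", "payload": {"commands": [0,0,0.3,0,0,0]}}

```text
time: 10.65
eef_pos: [0.4974, 0.2447, 0.1165]
eef_rot: [-0.002, 0.992, 0.125, 0.003]
force: [-1.2, -1.2, 6.8]
finger_gap: -0.0003
```

```bash
python3 st.py 0.496 0.244 0.1175; python3 v.py s13.png 270 230
```

```text
10.65 q [ 0.17  0.54 -0.87  1.86  0.49  0.97 -2.24] [0.4974 0.2447 0.1165] [-0.0018  0.9921  0.1254  0.0025] F [-1.17 -1.15  6.85]
shift cm [-0.15  0.03 -0.1 ]
turn to down [-0.004 -0.005  0.251]
```

View pics/s13.png

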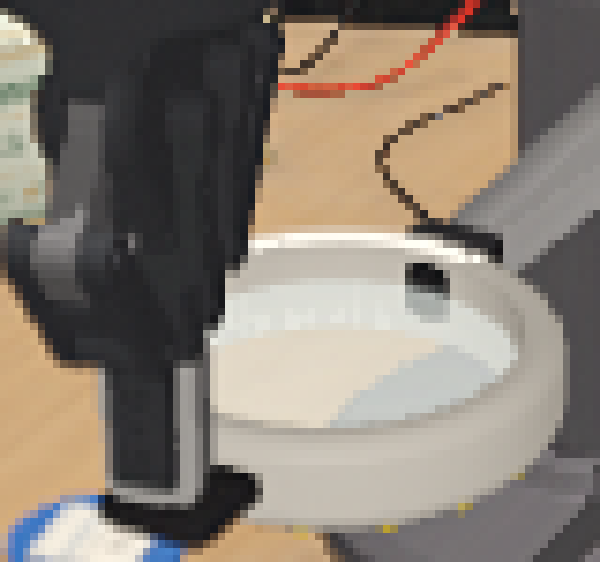

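Call:
{"api": "servo_tool", "payload": {"commands": [0,0,0.25,0,0,0]}}

```text
time: 10.82
eef_pos: [0.4974, 0.2446, 0.1148]
eef_rot: [-0.001, 0.992, 0.125, 0.003]
force: [-3.2, -3.2, 15.6]
finger_gap: -0.0001
```

Call:
{"api": "servo_tool", "payload": {"commands": [0,0,0.1,0,0,0]}}

```text
time: 10.95
eef_pos: [0.4974, 0.2446, 0.1148]
eef_rot: [-0.001, 0.992, 0.125, 0.003]
force: [-3.2, -3.2, 12.6]
finger_gap: 0.0
```

Call:
{"api": "servo_tool", "payload": {"commands": [0,0,-2,0,0,0,0,0,-6,0,0,0,0,0,-6,0,0,0,0,0,-5,0,0,0.05]}}

```text
time: 11.45
eef_pos: [0.4933, 0.2431, 0.308]
eef_rot: [-0.001, 0.995, 0.101, -0.002]
force: [1.1, 0.2, 0.2]
finger_gap: 0.0001
```

```bash
python3 st.py 0.496 -0.136 0.29
python3 - <<'E'
from h import *
img,d=r.camera('scene'); m=r.camera_model('scene'); save(cv2.resize(img[150:320,240:440],None,fx=4,fy=3.5,interpolation=2),'s14.png')
for n in ['push_tab','lens_centre','free_pad','lock_pad']:
    for o in r.place_of('scene',n)[:2]:
        v,u=o['location']; print(n,round(o['conf'],2),round(u),round(v),np.round(pt(m,d,u,v),4))
print(proj(m,np.array([.496,.244,.1545])))
E
```

```text
11.45 q [ 0.28  0.33 -0.98  1.64  0.28  1.32 -2.12] [0.4933 0.2431 0.308 ] [-6.000e-04  9.949e-01  1.010e-01 -1.800e-03] F [1.11 0.24 0.19]
shift cm [-7.35 37.2   1.77]
turn to down [-0.001  0.004  0.202]
push_tab 0.97 295 296 [0.4893 0.2461 0.154 ]
lens_centre 0.59 314 278 [0.4926 0.178  0.1562]
free_pad 0.9 363 199 [ 0.5002 -0.0324  0.2348]
(np.float64(292.4646547254232), np.float64(294.1426828973427))
```

View pics/s14.png

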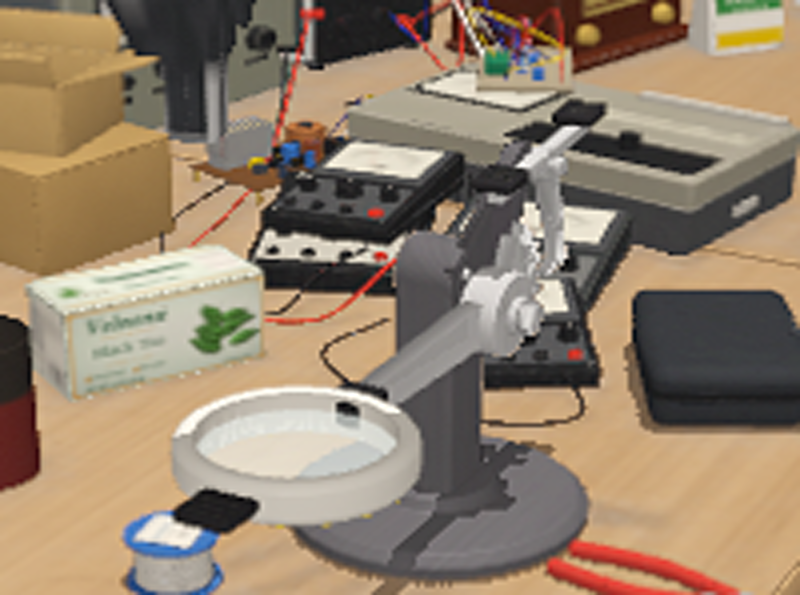

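Call:
{"api": "servo_tool", "payload": {"commands": [-0.9,5.2,0,0,0,0.05,-0.7,5.2,0,0,0,0.05,-0.5,5.2,0,0,0,0.05,-0.2,5.2,0,0,0,0.05,0,5.2,0,0,0,0,0,5,0,0,0,0,0,2,0,0,0,0,0,0,0,0,0,0]}}

```text
time: 12.7
eef_pos: [0.487, -0.0993, 0.291]
eef_rot: [-0.003, 1.0, 0.001, -0.015]
force: [-0.4, 1.3, -0.6]
finger_gap: 0.0002
```

```bash
python3 st.py 0.496 -0.136 0.235
```

```text
12.7 q [ 0.86  0.2  -0.82  1.77  0.15  1.27 -1.56] [ 0.487  -0.0993  0.291 ] [-2.900e-03  9.999e-01  6.000e-04 -1.480e-02] F [-0.36  1.29 -0.57]
shift cm [1.06 3.7  5.55]
turn to down [-0.006  0.03   0.001]
```

Call:
{"api": "servo_tool", "payload": {"commands": [1.1,3.7,0.5,0,0.03,0,0,0,2,0,0,0,0,0,2,0,0,0,0,0,0,0,0,0]}}

```text
time: 13.2
eef_pos: [0.4964, -0.1298, 0.241]
eef_rot: [-0.006, 1.0, 0.005, -0.002]
force: [-0.0, 0.4, 0.2]
finger_gap: 0.0
```

```bash
python3 st.py 0.496 -0.136 0.213; python3 v.py s15.png 345 140
```

```text
13.2 q [ 0.88  0.26 -0.79  1.82  0.19  1.15 -1.53] [ 0.4964 -0.1298  0.241 ] [-0.0057  1.      0.0046 -0.0022] F [-0.03  0.43  0.17]
shift cm [-0.04  0.65  2.79]
turn to down [-0.011  0.004  0.009]
```

View pics/s15.png

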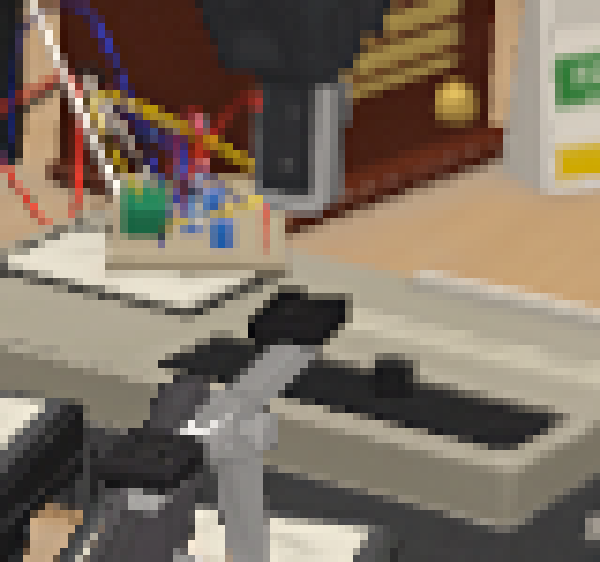

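Call:
{"api": "servo_tool", "payload": {"commands": [0,0.7,1,0,0,0,0,0,1.5,0,0,0,0,0,0.5,0,0,0,0,0,0,0,0,0]}}

```text
time: 13.75
eef_pos: [0.4982, -0.1354, 0.2111]
eef_rot: [-0.005, 1.0, 0.006, -0.001]
force: [0.3, -0.5, 0.1]
finger_gap: 0.0001
```

```bash
python3 st.py 0.496 -0.136 0.198; python3 v.py s16.png 345 140
```

```text
13.75 q [ 0.88  0.3  -0.78  1.85  0.22  1.09 -1.54] [ 0.4982 -0.1354  0.2111] [-5.3e-03  1.0e+00  5.8e-03 -5.0e-04] F [ 0.33 -0.5   0.1 ]
shift cm [-0.22  0.07  1.31]
turn to down [-0.011  0.001  0.012]
```

View pics/s16.png

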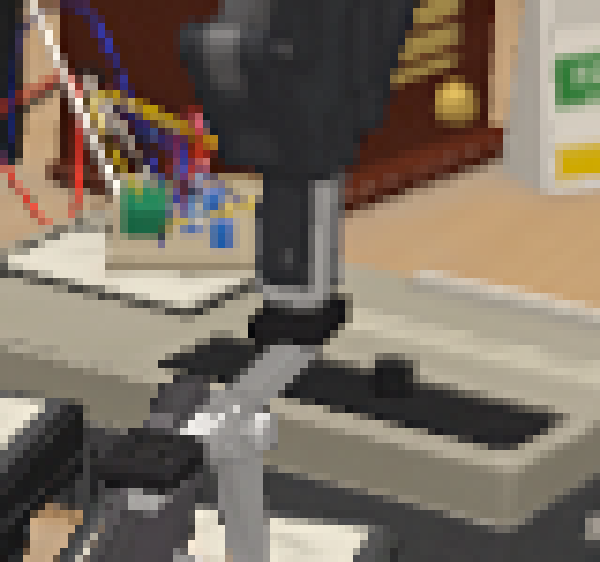

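Call:
{"api": "servo_tool", "payload": {"commands": [-0.1,0,0.4,0,0,0,0,0,0.4,0,0,0,0,0,0.3,0,0,0]}}

```text
time: 14.18
eef_pos: [0.4986, -0.1372, 0.2015]
eef_rot: [-0.004, 1.0, 0.005, 0.001]
force: [-1.1, -2.1, 2.4]
finger_gap: -0.0001
```

Call:
{"api": "servo_tool", "payload": {"commands": [0,0,0.25,0,0,0]}}

```text
time: 14.3
eef_pos: [0.4986, -0.1379, 0.199]
eef_rot: [-0.003, 1.0, 0.005, 0.001]
force: [-1.2, -1.9, 6.0]
finger_gap: -0.0001
```

```bash
python3 st.py 0.496 -0.136 0.198; python3 v.py s17.png 345 140
```

```text
14.3 q [ 0.87  0.31 -0.77  1.87  0.24  1.06 -1.56] [ 0.4986 -0.1379  0.199 ] [-0.0032  1.      0.005   0.0012] F [-1.17 -1.94  6.02]
shift cm [-0.26 -0.19  0.1 ]
turn to down [-0.006 -0.002  0.01 ]
```

View pics/s17.png

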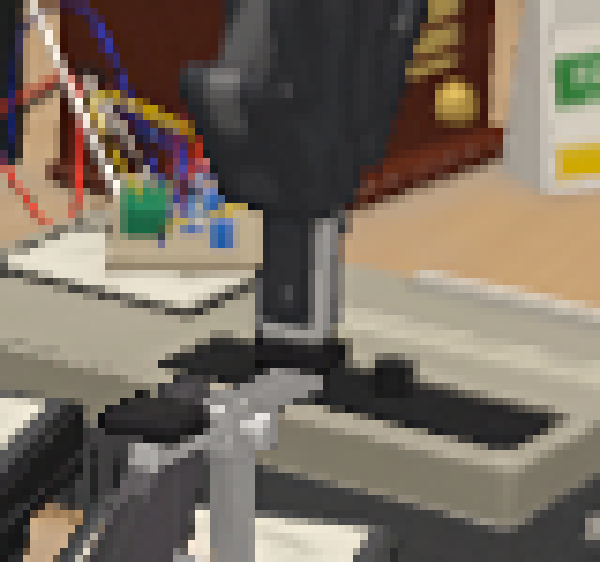

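Call:
{"api": "servo_tool", "payload": {"commands": [0,0,0.25,0,0,0]}}

```text
time: 14.48
eef_pos: [0.4989, -0.138, 0.1981]
eef_rot: [-0.003, 1.0, 0.005, 0.001]
force: [-9.6, -0.2, 26.6]
finger_gap: 0.0001
```

Call:
{"api": "servo_tool", "payload": {"commands": [0,0,0.15,0,0,0]}}

```text
time: 14.6
eef_pos: [0.4989, -0.1381, 0.1984]
eef_rot: [-0.002, 1.0, 0.005, 0.001]
force: [-7.4, -0.6, 18.3]
finger_gap: 0.0001
```

Firm stop at 0.198. That is the same stop height as for the other pad, so the pawl is home. I retract and check.

Call:
{"api": "servo_tool", "payload": {"commands": [0,0,-2,0,0,0,0,0,-5,0,0,0,0,0,-5,0,0,0,-1,4,-2,0,0,0,-1,5,0,0,0,0,-1,5,0,0,0,0,-1,5,0,0,0,0,0,0,0,0,0,0]}}

```text
time: 15.6
eef_pos: [0.461, -0.3275, 0.3382]
eef_rot: [-0.006, 1.0, 0.009, 0.001]
force: [-0.7, 0.3, -0.0]
finger_gap: 0.0002
```

```bash
python3 st.py
python3 - <<'E'
from h import *
for c in ['scene','top']:
    img,d=r.camera(c); m=r.camera_model(c)
    a=img[150:400,230:450] if c=='scene' else img[190:370,200:480]
    save(cv2.resize(a,None,fx=2.4 if c=='scene' else 2.8,fy=2.4 if c=='scene' else 2.8,interpolation=2),c+'9.png')
    for n in ['push_tab','free_pad','lock_pad','supply_board','tweezers','side_cutters','solder_reel','capacitor']:
        for o in r.place_of(c,n)[:2]:
            v,u=o['location']; print(c,n,round(o['conf'],2),round(u),round(v),np.round(pt(m,d,u,v),4))
    if c=='top':
        vv,uu=np.mgrid[230:280,235:470]
        P=np.array([pt(m,d,u,v,0) for u,v in zip(uu.ravel(),vv.ravel()) if d[v,u]>0])
        for n,y0,y1,z0,z1 in [('lock',-.146,-.126,.225,.26),('free',-.044,-.026,.22,.26),('tab',.237,.252,.13,.2),('ring',.12,.22,.1,.2)]:
            q=P[(P[:,1]>y0)&(P[:,1]<y1)&(P[:,2]>z0)&(P[:,2]<z1)&(abs(P[:,0]-.496)<.02)]; print(n,len(q),np.median(q,0).round(4) if len(q) else 0)
E
```

```text
15.6 q [ 1.13  0.28 -0.69  1.56  0.17  1.37 -1.13] [ 0.461  -0.3275  0.3382] [-5.900e-03  9.999e-01  9.400e-03  5.000e-04] F [-0.65  0.27 -0.02]
turn to down [-0.012 -0.001  0.019]
scene push_tab 0.75 294 294 [0.4942 0.2426 0.1546]
scene free_pad 0.59 363 188 [ 0.7262 -0.5     0.076 ]
scene lock_pad 0.59 385 184 [ 0.4977 -0.1384  0.2363]
scene supply_board 0.9 255 366 [0.5511 0.2949 0.0127]
scene supply_board 0.8 312 348 [0.4843 0.2037 0.021 ]
scene tweezers 0.73 378 355 [0.377  0.1408 0.0013]
scene side_cutters 0.67 407 323 [0.3695 0.0143 0.0037]
scene side_cutters 0.61 377 358 [0.3742 0.1524 0.0043]
scene solder_reel 0.94 280 314 [0.6063 0.1299 0.0157]
scene solder_reel 0.41 362 298 [ 0.483  -0.005   0.0188]
scene capacitor 0.48 317 383 [0.4342 0.2694 0.0033]
scene capacitor 0.2 293 296 [0.4925 0.2477 0.1539]
top push_tab 0.97 244 277 [0.4917 0.2454 0.154 ]
top free_pad 0.8 397 254 [ 0.4943 -0.0406  0.2461]
top lock_pad 0.64 446 249 [ 0.4957 -0.1338  0.2354]
top supply_board 0.79 230 259 [0.5579 0.2947 0.0187]
top supply_board 0.38 450 248 [ 0.498  -0.1413  0.2334]
top tweezers 0.67 368 277 [ 0.4887 -0.0155  0.0212]
top tweezers 0.56 300 333 [ 3.790e-01  1.495e-01 -2.000e-04]
top side_cutters 0.68 370 331 [ 0.3679 -0.0078 -0.0004]
top capacitor 0.62 250 309 [0.4386 0.2546 0.0332]
lock 142 [ 0.4962 -0.1357  0.2347]
free 135 [ 0.496  -0.0345  0.2458]
tab 80 [0.4983 0.2445 0.1538]
ring 907 [0.4984 0.1671 0.1538]
```

View pics/scene9.png

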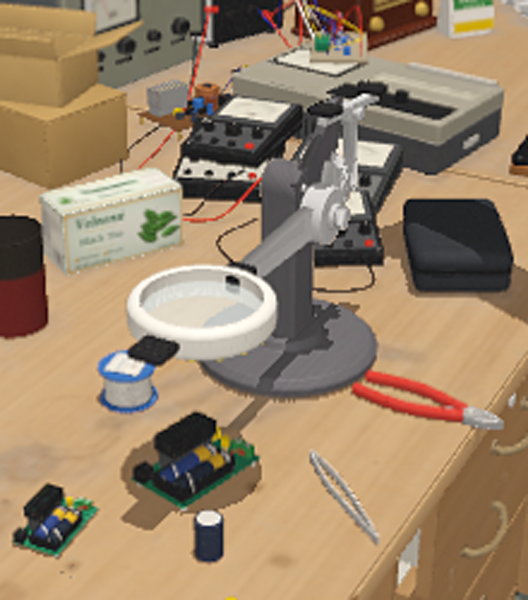

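View pics/top9.png

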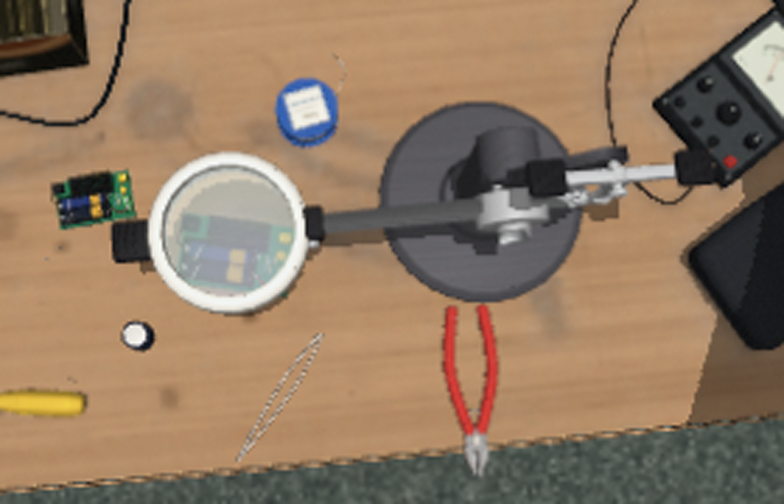

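The arm is level over the larger board, with its tab at 0.154. The pads are back at 0.246 and 0.235, which is pawl home, and the loose things haven't moved. Handing in.

```bash
python3 -c "
from cell import r
print(r.hand_in())"
```

```text
the job is handed in; nothing more can be done
None
```

The magnifier is down over the larger supply board and locked, and the job is handed in. It took about 16 s of the 54 s allowed.

**What I did, in order:**
1. With the gripper shut, I pressed the inner pad down to its stop (about 24 N), which freed the pawl.
2. I pushed the arm down by its tab along its arc to the lower stop (about 16 N).
3. I pressed the outer pad down to its stop (about 27 N) and drew the arm clear.

**Last checks, from the camera depth:**
- **Arm:** the top of the tab is at z = 0.154 m, which is level.
- **Pawl:** the inner pad is at 0.246 m and the outer at 0.235 m, which is fully home.
- **Loose things:** both boards, the tweezers, cutters, reel and capacitor show where they were at the start, within the scatter of the detections.
- **Robot:** it touches nothing, and the wrist force reads about zero.

**What disagreed:**
- The reported TCP height was steadily about 37 mm below the visible fingertips, so I judged heights by picture and contact force instead.
- A few network detections were plainly wrong (for example, a "free_pad" found on the background), so I left them out.

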